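# Refit the front grille of a desk fan

## Robot

A 6-joint arm with a two-finger parallel gripper is mounted at the origin on the work surface. World frame = base frame: x ahead of the robot, y to its left, z up, the work surface at z = 0. Lengths are in m, angles in degrees, forces in N, time in s.
With the tool pointing down it reaches from about 0.425 to 0.95 m from the base axis. Payload 3.5 kg.
Tool frame: the origin (TCP) lies midway between the tips of the shut fingers; the grasp point (between the pads) lies 19 mm behind it; z points along the fingers, y is the line along which they close (so a half turn about z gives the same grasp; the last joint's range is limited). The gripper opens to 85 mm and grips with 20 to 120 N. Pads are 22 mm wide; open, the fingers measure 114 mm over their backs; the gripper's body (76 mm by 85 mm) begins 54 mm behind the grasp point. The pads swing forward as they close: fully open they stand 13 mm farther back than shut.
Start: joints at [-8.594, 16.404, 90.338, -0, 73.258, -8.594], TCP at [0.675, 0, 0.231] pointing down, gripper open.
Joint ranges: [-158.93, 158.93], [-51.34, 127.21], [12.03, 142.37], [-87.48, 267.48], [13.55, 161.25], [-162.69, 162.69]. Speed limits (degrees/s): [159.86, 159.86, 180, 180, 180, 180].

## Interface

Orientations are given as a 3x3 rotation matrix whose columns are the frame's x, y, z axes.
In Python, from station import robot gives the robot as it stands.
- The arm moves only by the tool jog_arm, never from a script. Its argument "rows" is a list of rows, each a list of 7 numbers: the shift along the tool's x, y, z in mm, then the turn, a rotation vector about the tool's x, y, z in rad, then the opening, from 0 (shut) to 1 (fully open). A call has 1 to 10 rows; each row shifts and turns the commanded pose from where the row before left it, along the tool's axes as they then stand; what a row does not reach is not made up. A row lasts 1/8 s, in which the tool goes at most 62.5 mm and 10.7 degrees, less where a joint would pass 70% of its speed; a pose out of reach is approached as far as the arm can. A call with a gripper value outside its range is refused whole. The fingers move at their own pace and stop on an object; "force" is the grip in N (left out, the last holds). Time passes only in rows, so rows that do not move let the fingers close. It gives the time, the measured TCP pose, the force, the opening and the grip force at its end, in the units of the state.
- robot.get_obs(): the state, without advancing time (a new reading comes with each control period).
- robot.grab_frame(name): name is "scene" or "side" or "wrist"; returns a dict with "color" (480x640x3 uint8, red, green, blue), "intrinsics" (3x3 intrinsics, pixels), "D" ([k1, k2, p1, p2, k3] as OpenCV has them; the pictures are not rectified), "origin" and "rotation" of the camera in the world. Camera axes: x right, y up, looking along -z (the intrinsics and any distortion apply to the point x, -y, -z); pixel columns grow to the right and rows downward; lengths in m; the calibration is good to about 2 mm. A picture is of the moment at which its call begins. There is no depth.
- robot.sign_off(): hands the job in; it is judged then, once.
Trained networks look in a picture, given as the dict that the camera call returned (one of the last four; its "shot" number tells which), for a name from the list of things; names that differ only in an ending like _2 or _b are one class to them, and where a whole thing is asked for, a point or a joint stands for the part that bears it (a point fixed in the world has none). Each returns a list of dicts, best first, with "confidence" (0 to 1); they miss things now and then, are a little off and sometimes report something else, mostly with a low value. They report only what shows in the picture. A call takes as long as a camera call. They do not tell look-alikes from the thing itself.
- robot.trace(label, picture): "region" (480x640 bool, what is visible of it) and "position" ([column, row] in pixels, amid what is visible of it).
- robot.pinpoint(label, picture): "position" ([column, row] in pixels: a listed point, or the origin of a listed thing).
The state is a dict: "clock": time; "joints": joint angles; "joint_vel": joint speeds; "joint_torque": joint torques, N m; "eef_pos": TCP position; "eef_rot": TCP orientation; "force": force on the tool from outside, world axes, zero at the start; "moment": the same for the moment, N m; "gripper_width": finger opening in m; "grip_force": force on a finger pad.
Only numpy, scipy, OpenCV 4.12 (cv2) and the standard library are available. Lean on these libraries where they do the work, as an engineer would, in place of code of your own. Each camera call takes 0.05 s, during which the arm holds its last target. There are 200 camera calls.

## Task

The desk fan has been cleaned and stands facing straight up with its front grille lying beside it. Put the grille back: pick it up by the grip bar, feel its three lugs down through the gaps in the fan's rim, then turn it clockwise until the lugs drop into their locking notches and the grille lies level and flush, and let go. Do not force it, the plastic hooks snap easily, and leave the other things on the desk where they are.

Things in the scene. Friction and masses are not known exactly. Their poses are not given: they have to be found in the camera images.
- fan: White desk fan facing straight up, grille off, fixed firmly; head 195 mm wide, yoke arms reach 107 mm from the axis. Origin on the desk, on its upright axis. The pose is that of the FOOT: the head sits swivelled on it by up to 20 degrees either way, which is not reported, so the gaps must be found by sight or feel. The swivel is too stiff to move in this work. The hooks snap above about 40 N.
- fan_mouth (a point): Centre of the fan's mouth, 170 mm up, axes of the foot. Inside the rim (bore 180 mm) is a flat lip, top level with this point, 4 mm thick, inner radius 83.5 mm, with three gaps 21 mm wide marked orange, 120 degrees apart: at 0, 120, 240 degrees from x (anticlockwise from above) plus the unknown swivel. A grille whose lugs miss the gaps rests on the lip, its origin at this height.
- fan_ledge (a point): On the fan's axis, 158 mm up: the height of the ledges under the lip. Each runs from below its gap clockwise (seen from above) under the lip to the locking notch; an upright wall bars the anticlockwise way. The channel is 8 mm high. Lugs through the gaps lie on the ledges, with the grille's origin at this height.
- fan_notch (a point): On the fan's axis, 153 mm up: the height of the notch floors. Notches are 21 mm wide, 5 mm deeper than the ledges, centred 28 degrees clockwise of the gaps' centres, with an end stop at the far side of each. Lugs in the notches: the grille's origin is at this height and its rim flush with the fan's.
- grille: Black round fan grille lying face up, 130 to 210 g. Rim 160 mm across, 17 mm high. Origin: centre of the underside, z up. Three lugs stick out of the foot of the rim to 88 mm radius, 16 mm wide along the rim, 5 mm thick, at 0, 120 and 240 degrees from x, undersides at the origin's height; orange marks above them. Ribs and hub lie lower than 13 mm.
- lug (a point): Underside of the grille's lug on its x axis, 83 mm from the centre; same axes as the grille.
- grip_bar (a point): On the grille's axis, 34 mm above its underside, 4 mm below the top of the grey upright grip bar: 58 mm long along x, 16 mm wide along y, flat sides, 8 to 38 mm above the underside.
- jar: Blue jar with white cap, 54 mm across, 85 mm high; origin centre of its underside. To be left alone.
- mug: White mug, 80 mm across, 90 mm high, handle on its y side; origin centre of its underside. To be left alone.
- books: Two stacked books, 115 by 175 mm, 52 mm high; origin centre of the underside. To be left alone.
Things that resemble listed ones, but are neither listed nor needed, are in the scene too. Of the things that look like the grille, take the one that is farthest to the robot's left at the start.

How it is judged (in metres and radians):
On the way, in this order (a step that is already met when the one before it is completed fails the run):
1. the grille is down in the fan's rim, all three lugs through the gaps and lying on the ledges (z of grille in the frame of fan between 0.1555 and 0.1605 m and horizontal distance between grille and fan below 0.006 m and angle between grille's own z axis and vertical below 0.03 rad), for 0.1 s.
2. the grille has been turned until its lugs dropped into the locking notches (z of grille in the frame of fan below 0.155 m and horizontal distance between grille and fan below 0.005 m and angle between grille's own z axis and vertical below 0.02 rad), for 0.1 s.
At the end, for the whole second after the job is handed in: The grille's lugs are in the notches: its underside is 150 to 155 mm above the desk, centred on the fan within 5 mm, level within 0.02 rad, at rest and released; jar, mug and books not tipped nor moved over 20 mm (all of step 2 and z of grille in the frame of fan above 0.15 m and linear speed of grille below 0.02 m/s); the robot touches nothing.
It fails at once if the grille is pressed or twisted against the fan with more than 40 N (contact force between grille and fan above 40 N).
It fails at once if the jar, the mug or the books are pushed more than 20 mm or tipped (distance of any of jar, mug, books from where it was at the start of the episode above 0.02 m or angle between any of jar, mug's own z axis and vertical above 0.3 rad).
It also fails if it takes over 69 s, if anything falls off the work surface, if the arm or the gripper's body presses on something with over 40 N, if the wrist force passes 120 N, or if a joint passes its speed limit or range.

## Working session

There is one attempt and no reset: what is moved stays moved. The work goes in short steps, Python scripts to look and compute and a tool call to move; the robot and the scene stay as the last step left them, time stands still between calls to the robot, and variables do not carry over. Pictures are saved under pics/ and viewed, at most 10 in all, crops included, and the job is handed in when it is done.

Besides the shell and the picture viewer there is one more tool, called as name(argument=value, ...), one argument or row to a line, values as JSON. jog_arm: Moves the arm, as the interface text tells. Its arguments: {"type":"object","properties":{"rows":{"type":"array","items":{"type":"array","items":{"type":"number"}}},"force":{"type":"number"}},"required":["rows"]}

```bash
ls; mkdir -p pics; cat > h.py <<'E'
import numpy as np, cv2
from station import robot
def ray(f,px):
    K=np.array(f["intrinsics"]);D=np.array(f["D"],float)
    p=cv2.undistortPoints(np.array([[px]],float),K,D)[0,0]
    d=np.array(f["rotation"])@np.array([p[0],-p[1],-1.0])
    return np.array(f["origin"]),d
def atz(f,px,z):
    o,d=ray(f,px); return o+d*(z-o[2])/d[2]
def proj(f,P):
    R=np.array(f["rotation"]);c=R.T@(np.array(P,float)-np.array(f["origin"]))
    q,_=cv2.projectPoints(np.array([[c[0],-c[1],-c[2]]]),np.zeros(3),np.zeros(3),np.array(f["intrinsics"]),np.array(f["D"],float))
    return q[0,0]
def save(f,n,crop=None,s=1):
    im=cv2.cvtColor(f["color"],cv2.COLOR_RGB2BGR)
    if crop: 
        a,b,c,d=crop; im=im[b:d,a:c]
    if s!=1: im=cv2.resize(im,None,fx=s,fy=s,interpolation=cv2.INTER_CUBIC)
    cv2.imwrite("pics/"+n+".png",im)
E
python3 - <<'E'
from h import *
fs={n:robot.grab_frame(n) for n in("scene","side","wrist")}
np.set_printoptions(precision=3,suppress=True)
im=np.vstack([cv2.cvtColor(fs[n]["color"],cv2.COLOR_RGB2BGR) for n in("scene",)])
for n in fs: save(fs[n],n+"0")
z={"grille":0,"grip_bar":.034,"lug":0,"fan":0,"fan_mouth":.17,"fan_notch":.153,"jar":0,"mug":0,"books":0}
for n,f in fs.items():
    print(n,f["origin"],np.array(f["rotation"])[:,2])
    for l in z:
        for r in robot.pinpoint(l,f): print(l,round(r["confidence"],2),np.array(r["position"]).round(1),atz(f,r["position"],z[l])[:2])
E
```

```text
pics
scene [ 1.29  -0.517  0.834] [ 0.641 -0.408  0.65 ]
grille 0.97 [165.1 274.5] [ 0.362 -0.327]
grille 0.8 [190.  345.7] [ 0.572 -0.361]
grille 0.76 [264.5 277.8] [ 0.491 -0.157]
grip_bar 0.83 [191.4 335. ] [ 0.58  -0.355]
grip_bar 0.62 [161.  263.9] [ 0.364 -0.33 ]
lug 0.89 [200.9 260.7] [ 0.365 -0.246]
lug 0.57 [152.3 370. ] [ 0.586 -0.44 ]
lug 0.56 [262.1 310.6] [ 0.57  -0.206]
fan 0.58 [396.  230.8] [0.525 0.169]
fan_mouth 0.89 [403.1 170.5] [0.534 0.166]
fan_mouth 0.59 [403.3 177.6] [0.555 0.15 ]
fan_notch 0.77 [403.7 177.8] [0.537 0.167]
jar 0.62 [395.1 313.9] [0.725 0.006]
jar 0.35 [263.6 277.7] [ 0.489 -0.158]
jar 0.18 [314.3 369.4] [ 0.748 -0.197]
mug 0.77 [314.  368.7] [ 0.746 -0.197]
books 0.7 [491.  277.1] [0.757 0.236]
side [ 0.121 -0.484  0.822] [-0.469 -0.469  0.748]
grille 0.88 [333.9 333.1] [ 0.484 -0.169]
grille 0.88 [443.1 364. ] [ 0.576 -0.362]
grille 0.79 [350.5 439.9] [ 0.352 -0.327]
grip_bar 0.98 [352.5 431.8] [ 0.354 -0.328]
grip_bar 0.94 [449.5 350.2] [ 0.588 -0.36 ]
grip_bar 0.9 [335.2 321.2] [ 0.49  -0.166]
grip_bar 0.16 [350.5 226.6] [ 0.698 -0.024]
lug 0.94 [482.7 387.6] [ 0.586 -0.44 ]
lug 0.84 [375.  321.7] [ 0.56  -0.211]
lug 0.78 [318.7 405.1] [ 0.359 -0.247]
fan 0.94 [244.2 234.2] [0.534 0.162]
fan 0.67 [231.8 178.3] [0.641 0.337]
fan_mouth 0.75 [233.9 177.8] [0.537 0.166]
fan_notch 0.7 [232.3 185.6] [0.53  0.166]
jar 0.9 [349.  223.5] [0.728 0.005]
mug 0.88 [423.6 262. ] [ 0.753 -0.192]
books 0.82 [286.8 177.7] [0.741 0.233]
wrist [0.674 0.082 0.372] [0.003 0.312 0.95 ]
grille 0.61 [152.6 341.2] [ 0.489 -0.16 ]
grip_bar 0.71 [143.9 360.7] [ 0.493 -0.163]
lug 0.65 [221.6 375.1] [ 0.566 -0.206]
fan 0.82 [156.   22.5] [0.534 0.167]
fan 0.35 [220.8 373.2] [ 0.565 -0.203]
jar 0.82 [367.1 195.8] [0.728 0.009]
mug 0.97 [380.1 366.8] [ 0.753 -0.193]
```

View pics/side0.png

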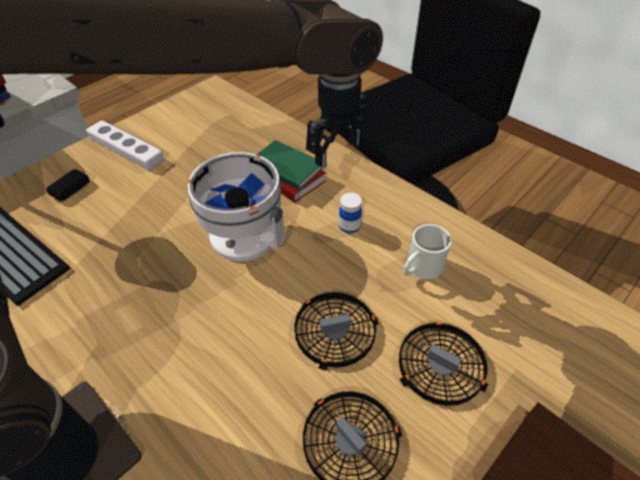

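View pics/scene0.png

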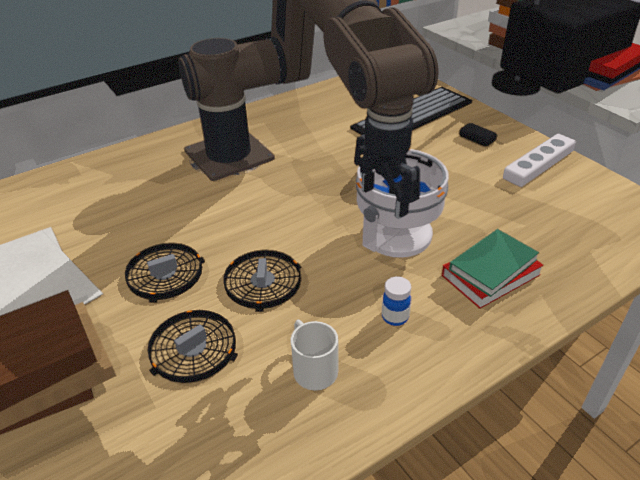

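```bash
python3 - <<'E'
from h import *
np.set_printoptions(precision=3,suppress=True)
o=robot.get_obs();print(o["clock"],o["eef_pos"],np.array(o["eef_rot"]),o["gripper_width"])
for n in("side","scene"):
    f=robot.grab_frame(n);hsv=cv2.cvtColor(f["color"],cv2.COLOR_RGB2HSV)
    m=cv2.inRange(hsv,(4,130,110),(16,255,255))
    c,l,s,ce=cv2.connectedComponentsWithStats(m)
    for i in range(1,c):
        if s[i,4]>5:
            P=atz(f,ce[i],.17);v=P[:2]-[.535,.166];G=atz(f,ce[i],.012);g=G[:2]-[.489,-.163]
            if np.hypot(*v)<.12: print(n,"fan",ce[i],s[i,4],np.hypot(*v),np.degrees(np.arctan2(v[1],v[0])))
            if np.hypot(*g)<.12: print(n,"gr",ce[i],s[i,4],np.hypot(*g),np.degrees(np.arctan2(g[1],g[0])))
f=robot.grab_frame("wrist");print(f["intrinsics"],f["D"],np.array(f["rotation"]))
E
```

```text
1.5 [0.675 0.    0.231] [[-0.  1. -0.]
 [ 1.  0. -0.]
 [-0. -0. -1.]] 0.08529946930312814
side fan [186.9  183.55] 20 0.09482392436233955 142.92442746702574
side fan [251.714 206.857] 7 0.09753380484192221 -107.32019620005687
side fan [253.385 212.615] 13 0.11380973393497361 -109.12381460021318
side gr [307.333 300.533] 15 0.08079305628254826 83.9928984155904
side gr [373.154 317.   ] 13 0.08216457264529738 -31.093031929359032
side gr [323.727 359.636] 22 0.07336651180928479 -151.93525664280767
scene fan [358.5 185. ] 14 0.10798493272348038 -95.89075348741382
scene fan [439.25 188.  ] 8 0.09168270336250996 12.284572030667777
scene fan [440.533 194.067] 15 0.10685781478720414 4.019690425405175
scene gr [231.5   262.375] 8 0.07663698547534278 -153.48980019763547
scene gr [294.75  261.125] 8 0.07984658848623433 86.60772243315454
scene gr [258.5 301.5] 12 0.07775347421945043 -32.15305796966286
[[378.684   0.    312.109]
 [  0.    378.684 242.526]
 [  0.      0.      1.   ]] [-0.063  0.     0.     0.     0.   ] [[ 1.    -0.     0.001]
 [-0.     0.95   0.312]
 [-0.001 -0.312  0.95 ]]
```

jog_arm(
  rows=[
    [0,0,-43,0,0,0,1],
    [0,0,-43,0,0,0,1],
    [0,0,-43,0,0,0,1],
    [0,0,0,0,0,0,1],
  ],
)

```text
clock: 2.15
eef_pos: [0.6765, -0.0001, 0.3666]
eef_rot: [[-0.0, 1.0, 0.01], [1.0, 0.0, -0.002], [-0.002, 0.01, -1.0]]
force: [0.2, -0.5, 0.6]
gripper_width: 0.0851
grip_force: 0.0
```

jog_arm(
  rows=[
    [37,-47,0,0,0,0,1],
    [37,-47,0,0,0,0,1],
    [37,-47,0,0,0,0,1],
    [0,0,0,0,0,0,1],
    [0,0,0,0,0,0,1],
  ],
)

```text
clock: 2.78
eef_pos: [0.5338, 0.111, 0.3595]
eef_rot: [[-0.0, 1.0, -0.001], [1.0, 0.0, -0.0], [-0.0, -0.001, -1.0]]
force: [-0.2, -0.5, -0.1]
gripper_width: 0.0855
grip_force: 0.0
```

```bash
cat > fan.py <<'E'
from h import *
import sys
np.set_printoptions(precision=3,suppress=True)
f=robot.grab_frame("wrist");save(f,sys.argv[1])
for l,z in (("fan_mouth",.17),("fan_notch",.153),("fan",0)):
    for r in robot.pinpoint(l,f): print(l,round(r["confidence"],2),np.array(r["position"]).round(1),atz(f,r["position"],z)[:2])
hsv=cv2.cvtColor(f["color"],cv2.COLOR_RGB2HSV)
m=cv2.inRange(hsv,(4,130,110),(16,255,255))
c,l,s,ce=cv2.connectedComponentsWithStats(m)
for i in range(1,c):
    if s[i,4]>10:
        P=atz(f,ce[i],.17);v=P[:2]-[.535,.166]
        print(ce[i],s[i],P[:2],np.hypot(*v),np.degrees(np.arctan2(v[1],v[0])))
E
python3 fan.py fan1
```

```text
fan_mouth 0.76 [313.2 153.6] [0.534 0.164]
fan_notch 0.83 [315.4 150.9] [0.536 0.165]
fan_notch 0.67 [330.4 378. ] [ 0.553 -0.08 ]
fan 0.76 [311.  141.9] [0.531 0.164]
fan 0.54 [484.1  80.1] [0.748 0.241]
[232.374  67.8  ] [222  56  20  22 190] [0.468 0.233] 0.09440558124291809 134.944716085759
[420.477 123.948] [416 111  11  25 153] [0.624 0.189] 0.09230202875006781 14.401129587098824
[531.273 149.273] [530 145   3   9  11] [0.724 0.169] 0.18924268810726644 1.0293752836469297
[447.5 151. ] [441 151  14   1  14] [0.65  0.167] 0.11474754275287888 0.3852830557245931
[502.    152.941] [494 152  17   2  17] [0.698 0.166] 0.16322976738223668 -0.07382881889334947
[636.5   168.792] [634 166   6   7  24] [0.829 0.155] 0.2937982180166621 -2.2325180481482025
[626.533 237.853] [616 234  24   9  75] [0.836 0.089] 0.3103685117112221 -14.4468538189529
[285.318 250.612] [274 247  23   9  85] [0.508 0.076] 0.09419058934536602 -106.53115185639273
[287.    319.105] [284 318   7   3  19] [0.508 0.004] 0.16437076962464534 -99.3738729966996
[581.5   323.929] [578 322   9   6  14] [ 0.811 -0.005] 0.324471
[... 466 characters left out ...]
 0.41456519722366825 -31.844274031243895
[241.222 383.278] [239 381   5   6  18] [ 0.458 -0.074] 0.2520733538361875 -107.84614926286724
[328.167 387.444] [326 385   5   6  18] [ 0.55  -0.079] 0.24532407504829956 -86.44784828385932
[613.014 405.966] [596 396  29  25 296] [ 0.879 -0.114] 0.44368502033761803 -39.13257474416958
[205.5 408. ] [203 407   6   3  12] [ 0.416 -0.108] 0.2985999354649787 -113.48929354357335
[625.565 431.377] [618 424  16  16  69] [ 0.908 -0.154] 0.49195922035960066 -40.607180677112915
[636.875 428.75 ] [634 427   6   5  16] [ 0.923 -0.151] 0.5010403663306474 -39.29481228234047
[636.312 434.562] [634 433   6   5  16] [ 0.925 -0.161] 0.5088844319299711 -39.92879552644036
```

View pics/fan1.png

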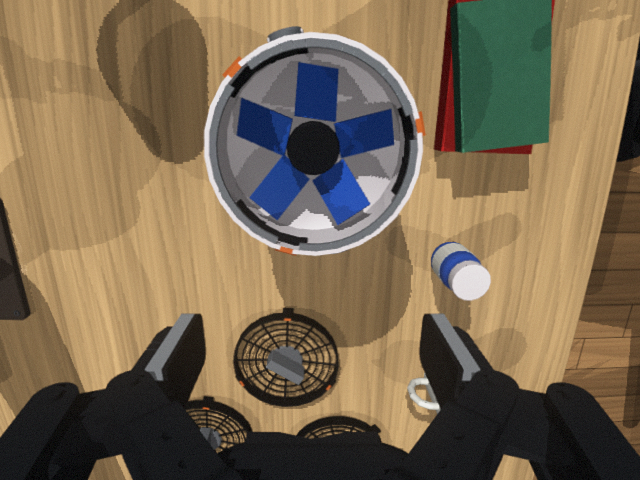

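Picture fan1: the fan seen from above, orange gap marks at (234,68), (420,124) and (286,250), so the gaps lie at about 14.3° + 120k and the centre is near (0.5335, 0.1655).
Look-alikes in side0: (335,328) at y=-0.16, (443,363) at y=-0.36, (350,438) at y=-0.33. The leftmost is the first, at about (0.489, -0.163). I'll check it close up next.

jog_arm(
  rows=[
    [-50,-7,15,0,0,0,1],
    [-50,-7,15,0,0,0,1],
    [-50,-7,15,0,0,0,1],
    [-50,-8,15,0,0,0,1],
    [-50,-8,15,0,0,0,1],
    [-50,-8,15,0,0,0,1],
    [0,0,0,0,0,0,1],
    [0,0,0,0,0,0,1],
    [0,0,0,0,0,0,1],
  ],
)

```text
clock: 4.1
eef_pos: [0.4895, -0.1883, 0.2709]
eef_rot: [[-0.001, 1.0, 0.001], [1.0, 0.001, -0.0], [-0.0, 0.001, -1.0]]
force: [0.4, -0.1, -0.3]
gripper_width: 0.0854
grip_force: 0.0
```

```bash
cat > gr.py <<'E'
from h import *
np.set_printoptions(precision=4,suppress=True)
f=robot.grab_frame("wrist");save(f,"gr1")
for l,z in (("grille",0),("grip_bar",.034),("lug",0)):
    for r in robot.pinpoint(l,f): print(l,round(r["confidence"],2),np.array(r["position"]).round(1),atz(f,r["position"],z)[:2])
hsv=cv2.cvtColor(f["color"],cv2.COLOR_RGB2HSV)
m=cv2.inRange(hsv,(4,130,110),(16,255,255))
c,l,s,ce=cv2.connectedComponentsWithStats(m)
Q=[]
for i in range(1,c):
    P=atz(f,ce[i],.017)[:2]
    if s[i,4]>10 and np.hypot(*(P-[.489,-.163]))<.1: print(ce[i],s[i,4]); Q.append(P)
Q=np.array(Q);C=Q.mean(0);v=Q-C
print("C",C,np.hypot(*v.T),np.degrees(np.arctan2(v[:,1],v[:,0])))
for r in robot.trace("grip_bar",f)[:3]:
    ys,xs=np.nonzero(r["region"]);
    W=np.array([atz(f,p,.038)[:2] for p in np.c_[xs,ys][::5]])
    w,V=np.linalg.eigh(np.cov(W.T));d=V[:,1];print("bar",r["confidence"],len(xs),W.mean(0),np.sqrt(12*w),np.degrees(np.arctan2(d[1],d[0])))
E
python3 gr.py
```

```text
grille 0.92 [382.9 330.3] [ 0.5777 -0.3578]
grille 0.64 [198.4 306.1] [ 0.3501 -0.3245]
grille 0.58 [312.1 169.9] [ 0.489  -0.1598]
grip_bar 0.95 [315.  175.3] [ 0.4919 -0.1608]
grip_bar 0.91 [383.  345.7] [ 0.5718 -0.3577]
grip_bar 0.67 [190.8 322.6] [ 0.3506 -0.3277]
grip_bar 0.41 [312.4 169.5] [ 0.4893 -0.155 ]
lug 0.69 [387.  385.9] [ 0.5888 -0.4428]
lug 0.62 [377.7 211.6] [ 0.5625 -0.2059]
lug 0.56 [201.3 241.2] [ 0.3615 -0.241 ]
[320.1489  94.766 ] 47
[250.0882 207.1176] 34
[376.1892 213.8108] 37
C [ 0.4925 -0.1618] [0.078  0.0782 0.0781] [  86.8243 -153.1533  -33.0134]
bar 0.78 6504 [ 0.3685 -0.2975] [0.1367 0.1443] 130.39650438862654
bar 0.72 8996 [ 0.4909 -0.1595] [0.1341 0.1346] -173.38482838672365
bar 0.69 6651 [ 0.5617 -0.3378] [0.1178 0.1522] 93.71926595938204
```

View pics/gr1.png

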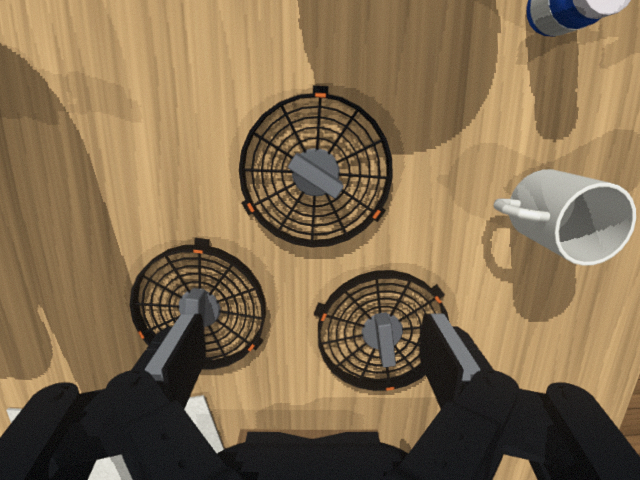

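Picture gr1: the chosen grille, centre pixel (315,170), with marks at (320,95), (250,207) and (376,214) and the bar running from (292,158) to (340,190). The centre is (0.492, -0.1615) and the yaw -33°. The other two look-alikes are further right, at (198,306) and (383,330).

jog_arm(
  rows=[
    [26.5,2.7,0,0,0,0,1],
    [0,0,35,0,0,-0.1655,1],
    [0,0,35,0,0,-0.1655,1],
    [0,0,35,0,0,-0.1655,1],
    [0,0,35,0,0,-0.1655,1],
    [0,0,35,0,0,-0.1655,1],
    [0,0,30,0,0,-0.1655,1],
    [0,0,0,0,0,0,1],
    [0,0,0,0,0,0,1],
  ],
)

```text
clock: 5.48
eef_pos: [0.4926, -0.1628, 0.0666]
eef_rot: [[-0.837, 0.548, 0.002], [0.548, 0.837, -0.001], [-0.002, 0.0, -1.0]]
force: [0.2, -0.9, 0.7]
gripper_width: 0.0856
grip_force: 0.0
```

```bash
python3 - <<'E'
from h import *
f=robot.grab_frame("wrist");save(f,"pre")
o=robot.get_obs();R=np.array(o["eef_rot"]);print(o["eef_pos"],np.degrees(np.arctan2(R[1,0],R[0,0])),o["joints"])
E
```

```text
[ 0.49296494 -0.16297813  0.06713905] 146.80450083570247 [-2.95008966e+01  8.38639904e+00  1.18759849e+02  1.90087308e-03
  5.26702991e+01 -8.63065690e+01]
```

View pics/pre.png

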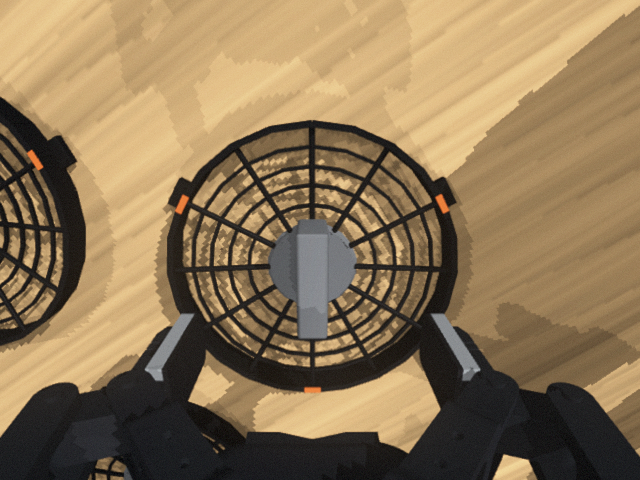

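Picture pre: the bar is vertical in the image, (312,222) to (312,338), and centred between the pads. I'll go down and grip.

jog_arm(
  rows=[
    [-1,0,25,0,0,0,1],
    [0,0,25,0,0,0,1],
    [0,0,0,0,0,0,1],
    [0,0,0,0,0,0,0],
    [0,0,0,0,0,0,0],
    [0,0,0,0,0,0,0],
    [0,0,0,0,0,0,0],
    [0,0,0,0,0,0,0],
    [0,0,0,0,0,0,0],
  ],
  force=50,
)

```text
clock: 6.65
eef_pos: [0.4931, -0.1633, 0.016]
eef_rot: [[-0.838, 0.546, 0.001], [0.546, 0.838, -0.001], [-0.001, 0.0, -1.0]]
force: [-0.4, 0.0, 5.1]
gripper_width: 0.0148
grip_force: 50.7
```

jog_arm(
  rows=[
    [0,0,-10,0,0,0,0],
    [0,0,-40,0,0,0,0],
    [0,0,-60,0,0,0,0],
    [0,0,-60,0,0,0,0],
    [0,0,-54,0,0,0,0],
    [0,0,0,0,0,0,0],
    [0,0,0,0,0,0,0],
  ],
)

```text
clock: 7.52
eef_pos: [0.4916, -0.1626, 0.2381]
eef_rot: [[-0.838, 0.546, -0.002], [0.546, 0.838, 0.001], [0.002, -0.0, -1.0]]
force: [-0.9, 0.8, -2.3]
gripper_width: 0.0147
grip_force: 50.0
```

jog_arm(
  rows=[
    [18,38,0,0,0,0,0],
    [24,50,0,0,0,0,0],
    [24,50,0,0,0,0,0],
    [24,50,0,0,0,0,0],
    [24,50,0,0,0,0,0],
    [18,38,0,0,0,0,0],
    [13.7,21.6,0,0,0,0,0],
    [0,0,0,0,0,0.15,0],
    [0,0,0,0,0,0.15,0],
  ],
)

```text
clock: 8.65
eef_pos: [0.5311, 0.1662, 0.2355]
eef_rot: [[-0.636, 0.772, -0.007], [0.772, 0.636, -0.001], [0.004, -0.006, -1.0]]
force: [-0.1, 0.1, -0.5]
gripper_width: 0.0148
grip_force: 50.0
```

jog_arm(
  rows=[
    [0,0,0,0,0,0.17,0],
    [0,0,0,0,0,0.17,0],
    [0,0,0,0,0,0.17,0],
    [0,0,0,0,0,0.17,0],
    [0,0,0,0,0,0.17,0],
    [0,0,0,0,0,0.117,0],
    [0,0,0,0,0,0,0],
    [0,0,0,0,0,0,0],
    [0,0,0,0,0,0,0],
  ],
)

```text
clock: 9.78
eef_pos: [0.5327, 0.1658, 0.2386]
eef_rot: [[0.27, 0.963, -0.001], [0.963, -0.27, -0.0], [-0.0, -0.001, -1.0]]
force: [0.5, -1.7, -1.5]
gripper_width: 0.0152
grip_force: 50.0
```

```bash
cat > held.py <<'E'
from h import *
import sys
np.set_printoptions(precision=4,suppress=True)
o=robot.get_obs();R=np.array(o["eef_rot"]);p=np.array(o["eef_pos"])
yaw=np.degrees(np.arctan2(R[1,0],R[0,0]));print(o["clock"],p,yaw,o["joints"],o["force"],o["moment"],o["gripper_width"])
zg=p[2]-.016
f=robot.grab_frame("wrist");save(f,sys.argv[1])
hsv=cv2.cvtColor(f["color"],cv2.COLOR_RGB2HSV)
m=cv2.inRange(hsv,(4,130,110),(16,255,255))
c,l,s,ce=cv2.connectedComponentsWithStats(m)
for i in range(1,c):
    P=atz(f,ce[i],zg+.017)[:2];v=P-p[:2]
    F=atz(f,ce[i],.17)[:2];w=F-[.5335,.1655]
    if s[i,4]>10 and np.hypot(*v)<.15: print(ce[i],s[i,4],"g",P,np.hypot(*v),np.degrees(np.arctan2(v[1],v[0])),"fan",F,np.hypot(*w),np.degrees(np.arctan2(w[1],w[0])))
E
python3 held.py held1
```

```text
9.775 [0.5327 0.1658 0.2386] 74.35232943428721 [  6.8693   1.3569 106.5125  -0.0005  72.2042  22.5171] [ 0.5378 -1.6949 -1.5428] [ 0.0123 -0.0417 -0.0089] 0.015158312714044069
[448.05  39.5 ] 20 g [0.6055 0.2574] 0.11700365938134351 51.54826278043493 fan [0.6309 0.2639] 0.13845142265782043 45.279772680580486
[453.75  74.5 ] 12 g [0.6054 0.2458] 0.10807091919805042 47.775458238511725 fan [0.6307 0.2465] 0.12656702118637522 39.81083532259418
[456.6154  94.5   ] 26 g [0.6052 0.239 ] 0.10300645423071722 45.304483287672056 fan [0.6305 0.2364] 0.12009101614517186 36.16173058642254
[459.4167 114.5   ] 12 g [0.605  0.2321] 0.09803917657476148 42.51388801838566 fan [0.6302 0.2259] 0.1140211957851498 32.011537114975596
[462.5 134.5] 12 g [0.6049 0.2249] 0.09328619721864695 39.28612162060977 fan [0.6301 0.2152] 0.1086270405263535 27.229620586895788
[594.3529 143.4118] 17 g [0.6536 0.209 ] 0.1283988674732417 19.672359978000408 fan [0.7029 0.1915] 0.17137688963361172 8.732629653450113
[576.5  150.05] 20 g [0.6465 0.2083] 0.12145157686295936 20.48572468395945 fan [0.6922 0.1904] 0.16067444072534465 8.930910527677618
[553.5833 155.5833] 12 g [0.6375 0.2085] 0.11314953941312439 22.17251319663604 fan [0.6788 0.1907] 0.14746581814172868 9.854641144079133
[175.9263 168.7053] 95 g [0.5004 0.2413] 0.08211158957510943 113.1926294913459 fan [0.4738 0.2397] 0.09524724983943095 128.79990565712998
[458.3133 175.2711] 166 g [0.601  0.2106] 0.08168146905791543 33.27260410462364 fan [0.6242 0.1939] 0.09508022835590625 17.374765780821853
[140.2812 230.5703] 256 g [0.4777 0.2228] 0.07922058845352846 134.01314022306335 fan [0.4399 0.2121] 0.10456902201282876 153.5526317104718
[483.8219 230.3725] 247 g [0.6075 0.1866] 0.07757857040528254 15.525864543063344 fan [0.6339 0.1579] 0.10067675094908425 -4.302472331047814
```

View pics/held1.png

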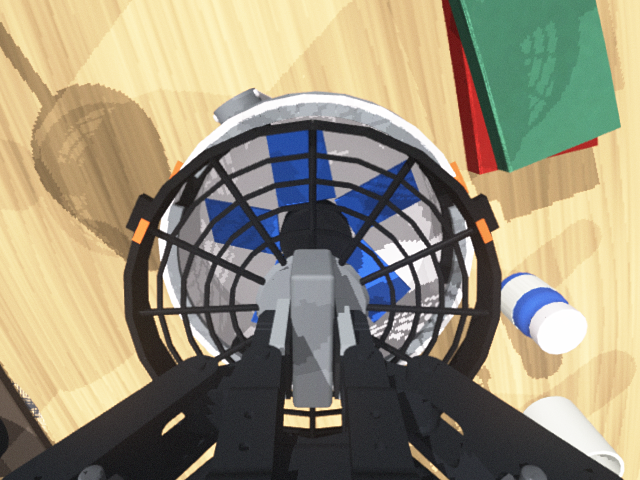

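Picture held1: the grille is held level over the fan, its marks at (140,231) and (484,230), the fan marks at (176,169) and (458,175). The angles match within 0.3°. A small shift centres it, then I descend.

jog_arm(
  rows=[
    [-1.2,1.8,15,0,0,0,0],
    [0,0,20,0,0,0,0],
    [0,0,12,0,0,0,0],
    [0,0,0,0,0,0,0],
    [0,0,0,0,0,0,0],
    [0,0,0,0,0,0,0],
  ],
)

```text
clock: 10.58
eef_pos: [0.535, 0.1643, 0.1932]
eef_rot: [[0.27, 0.963, 0.002], [0.963, -0.27, 0.0], [0.001, 0.002, -1.0]]
force: [0.1, 0.6, -2.1]
gripper_width: 0.0149
grip_force: 50.0
```

```bash
python3 held.py held2 | cut -c1-190
```

```text
10.575 [0.535  0.1643 0.1932] 74.30654629135913 [  6.686    3.8545 108.8292  -0.0005  67.2232  22.3796] [ 0.1234  0.5707 -2.1369] [-0.0374  0.0147 -0.0298] 0.01492937079996496
[465.9412  49.    ] 17 g [0.6134 0.2514] 0.11720995468472908 47.97997947775451 fan [0.6233 0.2528] 0.1252738332361893 44.205031348681516
[468.5385  65.    ] 13 g [0.6134 0.246 ] 0.1132931929392035 46.17747111323048 fan [0.6233 0.2466] 0.12098558256003838 42.08580412510798
[471.5  87.5] 14 g [0.6132 0.2384] 0.10776558927237637 43.462447938329376 fan [0.623  0.2377] 0.11498977099395369 38.875429421452495
[474.4545 108.    ] 11 g [0.6131 0.2313] 0.10291339302326874 40.61181271446344 fan [0.6229 0.2293] 0.10984153641006454 35.511193301713085
[477.5714 129.9286] 14 g [0.613  0.2234] 0.09791628181686801 37.15724026986105 fan [0.6228 0.2201] 0.10467906231366035 31.442793605213787
[614.5 152. ] 12 g [0.6641 0.202 ] 0.13451985113970483 16.297167338905446 fan [0.6827 0.195 ] 0.1520652448555372 11.19885729961964
[590.7857 157.7143] 14 g [0.6545 0.2023] 0.12538410310052397 17.631800807567522 fan [0.6714 0.1953] 0.14107816995873448 12.195586432136228
[488.5891 191.0287] 348 g [0.6138 0.2   ] 0.086526979595574 24.355667506643965 fan [0.6237 0.1926] 0.09421817066282376 16.724385033680562
[133.2493 193.3834] 373 g [0.4834 0.2357] 0.08812796000871394 125.84001629730344 fan [0.4709 0.2345] 0.09319747248483354 132.21904897776858
[140.5081 230.4395] 248 g [0.4802 0.2214] 0.07911901766297955 133.84376316126293 fan [0.4671 0.2177] 0.08442783687321628 141.8359410839482
[483.7944 230.3629] 248 g [0.6098 0.1849] 0.07766082205033749 15.383333265888773 fan [0.6191 0.1749] 0.08612446966641407 6.290740095439073
```

```bash
python3 - <<'E'
import cv2
im=cv2.imread("pics/held2.png")
a=im[150:270,90:240];b=im[150:270,400:550]
cv2.imwrite("pics/c2.png",cv2.resize(cv2.hconcat([a,b]),None,fx=2.6,fy=2.6,interpolation=cv2.INTER_CUBIC))
E
```

```text
(no output)
```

View pics/c2.png

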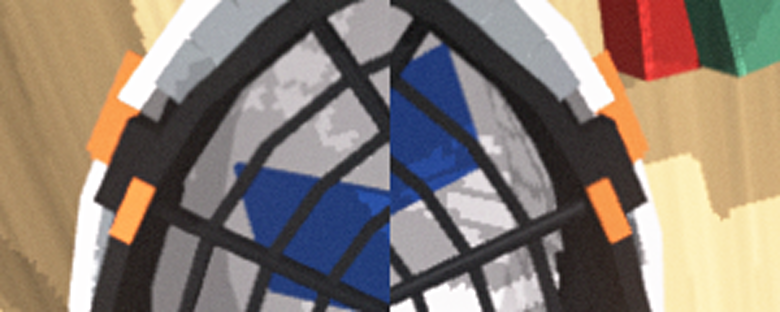

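The crop shows the rim marks half hidden behind the lugs, symmetrically on both sides, so the angle is right. I'll descend slowly and watch the force.

jog_arm(
  rows=[
    [0,-0.5,2,0,0,0,0],
    [0,0,2,0,0,0,0],
    [0,0,2,0,0,0,0],
    [0,0,1.5,0,0,0,0],
    [0,0,1.5,0,0,0,0],
    [0,0,0,0,0,0,0],
  ],
)

```text
clock: 11.38
eef_pos: [0.5338, 0.1643, 0.1831]
eef_rot: [[0.271, 0.963, -0.0], [0.963, -0.271, -0.0], [-0.0, -0.0, -1.0]]
force: [0.1, -0.1, -1.0]
gripper_width: 0.0151
grip_force: 50.0
```

jog_arm(
  rows=[
    [0,0,1,0,0,0,0],
    [0,0,1,0,0,0,0],
    [0,0,1,0,0,0,0],
    [0,0,0,0,0,0,0],
  ],
)

```text
clock: 11.88
eef_pos: [0.5338, 0.1643, 0.1802]
eef_rot: [[0.271, 0.963, -0.0], [0.963, -0.271, -0.0], [-0.0, -0.0, -1.0]]
force: [0.4, 0.2, -1.4]
gripper_width: 0.0149
grip_force: 50.0
```

jog_arm(
  rows=[
    [0,0,1,0,0,0,0],
    [0,0,1,0,0,0,0],
    [0,0,0,0,0,0,0],
  ],
)

```text
clock: 12.25
eef_pos: [0.5338, 0.1643, 0.1782]
eef_rot: [[0.271, 0.963, -0.0], [0.963, -0.271, -0.0], [-0.0, -0.0, -1.0]]
force: [-0.2, 0.1, -1.4]
gripper_width: 0.0154
grip_force: 50.0
```

jog_arm(
  rows=[
    [0,0,1,0,0,0,0],
    [0,0,1,0,0,0,0],
    [0,0,1,0,0,0,0],
    [0,0,0,0,0,0,0],
  ],
)

```text
clock: 12.75
eef_pos: [0.5339, 0.1643, 0.1752]
eef_rot: [[0.271, 0.963, -0.0], [0.963, -0.271, -0.0], [-0.0, -0.0, -1.0]]
force: [-0.3, 0.5, -1.8]
gripper_width: 0.0148
grip_force: 50.0
```

jog_arm(
  rows=[
    [0,0,0.7,0,0,0,0],
    [0,0,0,0,0,0,0],
  ],
)

```text
clock: 13.0
eef_pos: [0.5339, 0.1643, 0.1746]
eef_rot: [[0.271, 0.963, -0.0], [0.963, -0.271, -0.0], [-0.0, -0.0, -1.0]]
force: [-0.4, -0.4, -2.0]
gripper_width: 0.0149
grip_force: 50.0
```

jog_arm(
  rows=[
    [0,0,0.7,0,0,0,0],
    [0,0,0,0,0,0,0],
  ],
)

```text
clock: 13.25
eef_pos: [0.534, 0.1644, 0.1741]
eef_rot: [[0.271, 0.963, 0.0], [0.963, -0.271, 0.0], [0.0, 0.0, -1.0]]
force: [-0.6, -0.7, -0.4]
gripper_width: 0.0147
grip_force: 50.2
```

jog_arm(
  rows=[
    [0,0,0.7,0,0,0,0],
    [0,0,0,0,0,0,0],
  ],
)

```text
clock: 13.5
eef_pos: [0.534, 0.1644, 0.174]
eef_rot: [[0.271, 0.963, 0.0], [0.963, -0.271, -0.0], [-0.0, 0.0, -1.0]]
force: [-2.2, 0.3, 3.9]
gripper_width: 0.0151
grip_force: 50.7
```

Contact at TCP z 0.174, so the underside is at 0.158 on the ledges. Now turn clockwise (tool +z).

jog_arm(
  rows=[
    [0,0,0,0,0,0.03,0],
    [0,0,0,0,0,0.03,0],
    [0,0,0,0,0,0.03,0],
    [0,0,0,0,0,0.03,0],
    [0,0,0,0,0,0.03,0],
  ],
)

```text
clock: 14.12
eef_pos: [0.5346, 0.1644, 0.174]
eef_rot: [[0.413, 0.911, 0.002], [0.911, -0.413, 0.0], [0.001, 0.002, -1.0]]
force: [0.3, -0.0, 5.7]
gripper_width: 0.0148
grip_force: 51.0
```

```bash
python3 -c "
from h import *
o=robot.get_obs();print(o['force'],o['moment'])"
```

```text
[ 0.32702255 -0.04283004  5.68114094] [0.01141398 0.09458484 0.28405471]
```

jog_arm(
  rows=[
    [0,0,0,0,0,0.04,0],
    [0,0,0,0,0,0.04,0],
    [0,0,0,0,0,0.04,0],
    [0,0,0,0,0,0.04,0],
    [0,0,0,0,0,0.04,0],
    [0,0,0,0,0,0.04,0],
    [0,0,0,0,0,0,0],
  ],
)

```text
clock: 15.0
eef_pos: [0.5346, 0.1644, 0.174]
eef_rot: [[0.617, 0.787, 0.002], [0.787, -0.617, 0.0], [0.001, 0.001, -1.0]]
force: [-1.0, -0.3, 5.6]
gripper_width: 0.0149
grip_force: 50.9
```

```bash
python3 held.py held3 | grep -E "^[0-9]|\] (9[0-9]|[1-9][0-9][0-9]) g"
```

```text
15.0 [0.5346 0.1644 0.174 ] 51.87320775296748 [  6.7013   4.9681 109.7769  -0.0021  65.1496  44.829 ] [-0.9764 -0.2867  5.5684] [-0.0454  0.194   0.1874] 0.014947795997222204
[459.1036 133.4624] 772 g [0.6226 0.1923] 0.09232772915131394 17.565833896554096 fan [0.624 0.191] 0.09402799828892651 15.715334919267669
[483.3612 230.038 ] 263 g [0.611 0.155] 0.07700487743790647 -7.0082183357428605 fan [0.612  0.1524] 0.0795967101724457 -9.482117575296718
[140.1394 230.988 ] 251 g [0.5049 0.2379] 0.07927749515115658 112.0322447472534 fan [0.5021 0.2382] 0.07920870947754995 113.37292584077402
[100.8007 287.1993] 271 g [0.4738 0.2314] 0.09047851079533126 132.25036549195792 fan [0.4699 0.2315] 0.09164534147988321 133.96462656731063
```

jog_arm(
  rows=[
    [0,0,0,0,0,0.03,0],
    [0,0,0,0,0,0.03,0],
    [0,0,0,0,0,0.02,0],
    [0,0,0,0,0,0.015,0],
    [0,0,0,0,0,0,0],
  ],
)

```text
clock: 15.68
eef_pos: [0.533, 0.1642, 0.1718]
eef_rot: [[0.689, 0.725, -0.003], [0.725, -0.689, -0.0], [-0.002, -0.002, -1.0]]
force: [0.1, -0.2, -2.3]
gripper_width: 0.0153
grip_force: 50.0
```

```bash
python3 -c "
from h import *
o=robot.get_obs();print(o['force'],o['moment'])"
```

```text
[ 0.11192931 -0.20279738 -2.34442657] [ 0.05196565 -0.06454459  0.02407935]
```

Contact was lost, so the lugs are over the notches. Lowering.

jog_arm(
  rows=[
    [0,0,0.8,0,0,0,0],
    [0,0,0.8,0,0,0,0],
    [0,0,0.5,0,0,0,0],
    [0,0,0,0,0,0,0],
  ],
)

```text
clock: 16.18
eef_pos: [0.5339, 0.1643, 0.1711]
eef_rot: [[0.688, 0.726, -0.0], [0.726, -0.688, -0.0], [-0.0, -0.0, -1.0]]
force: [0.4, -0.2, -1.5]
gripper_width: 0.0152
grip_force: 50.0
```

jog_arm(
  rows=[
    [0,0,0.6,0,0,0,0],
    [0,0,0.3,0,0,0,0],
    [0,0,0,0,0,0,0],
  ],
)

```text
clock: 16.55
eef_pos: [0.5339, 0.1643, 0.1702]
eef_rot: [[0.688, 0.726, -0.0], [0.726, -0.688, -0.0], [-0.0, -0.0, -1.0]]
force: [-0.3, 0.1, -1.7]
gripper_width: 0.0148
grip_force: 50.0
```

jog_arm(
  rows=[
    [0,0,0.6,0,0,0,0],
    [0,0,0.5,0,0,0,0],
    [0,0,0,0,0,0,0],
  ],
)

```text
clock: 16.92
eef_pos: [0.5339, 0.1643, 0.1691]
eef_rot: [[0.688, 0.726, -0.0], [0.726, -0.688, -0.0], [-0.0, -0.0, -1.0]]
force: [-0.5, -0.1, -2.1]
gripper_width: 0.0152
grip_force: 50.1
```

jog_arm(
  rows=[
    [0,0,0.4,0,0,0,0],
    [0,0,0,0,0,0,0],
  ],
)

```text
clock: 17.18
eef_pos: [0.534, 0.1644, 0.169]
eef_rot: [[0.688, 0.726, 0.0], [0.726, -0.688, -0.0], [-0.0, 0.0, -1.0]]
force: [-1.0, 0.4, 1.4]
gripper_width: 0.0149
grip_force: 50.3
```

Resting on the notch floors at 0.153. Release and rise.

jog_arm(
  rows=[
    [0,0,0,0,0,0,0.5],
    [0,0,0,0,0,0,0.5],
    [0,0,0,0,0,0,0.5],
    [0,0,0,0,0,0,0.5],
    [0,0,-10,0,0,0,0.5],
    [0,0,-30,0,0,0,0.5],
    [0,0,-50,0,0,0,0.5],
    [0,0,-50,0,0,0,0.5],
    [0,0,0,0,0,0,0.5],
    [0,0,0,0,0,0,0.5],
  ],
)

```text
clock: 18.42
eef_pos: [0.5338, 0.1644, 0.3089]
eef_rot: [[0.688, 0.726, 0.0], [0.726, -0.688, 0.0], [0.0, 0.0, -1.0]]
force: [0.1, 0.5, -0.1]
gripper_width: 0.0427
grip_force: 0.0
```

```bash
python3 - <<'E'
from h import *
f=robot.grab_frame("wrist");save(f,"end")
for r in robot.pinpoint("grille",f)+robot.pinpoint("fan_mouth",f): print(r["confidence"],r["position"],atz(f,r["position"],.153))
E
```

```text
0.95 [311.2, 219.9] [0.53375343 0.16744659 0.153     ]
0.61 [564.7, 414.0] [ 0.58155379 -0.15982121  0.153     ]
```

View pics/end.png

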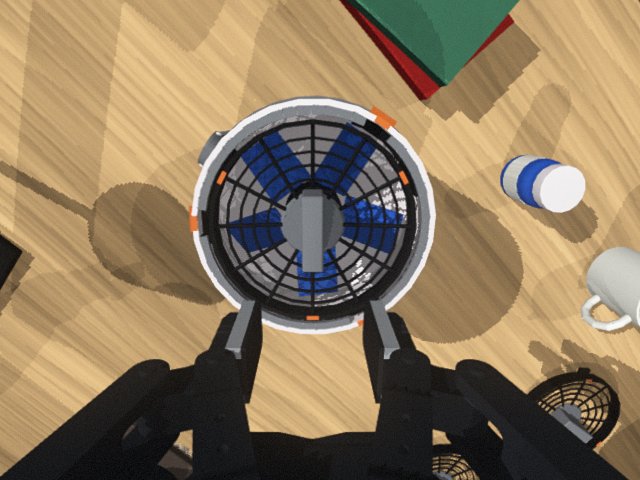

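Picture end: the grille sits concentric and flush in the rim, centred at (312,220). Its marks at (222,177), (403,178) and (312,318) lie about 28° clockwise of the gap marks, and the gripper is clear. Handing in.

```bash
python3 -c "
from station import robot
print(robot.sign_off())"
```

```text
the job is handed in; nothing more can be done
None
```

The grille is back in the fan with its lugs in the locking notches, flush by the last picture and released; no force read above 6 N, the jar, mug and books were not touched, and the job is handed in (no verdict came back).

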